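Latch the switch box shut

ROBOT

A 6-joint arm with a two-finger parallel gripper is mounted at the origin on the work surface. World frame = base frame: x ahead of the robot, y to its left, z up, the work surface at z = 0. Lengths are in m, angles in rad, forces in N, time in s.
With the tool pointing down it reaches from about 0.35 to 0.775 m from the base axis. Payload 5.5 kg.
Tool frame: the origin (TCP) lies on the centre line of the jaws, within the pads' length; the fingertips stand 8 mm ahead of it and the grasp point (between the pads) lies 11 mm behind it; z points along the fingers, y is the direction in which the jaws open and shut (so a half turn about z gives the same grasp; the last joint's range is limited). The gripper opens to 85 mm and grips with 20 to 120 N. Pads are 22 mm wide; open, the fingers measure 114 mm over their backs; the gripper's body (76 mm by 85 mm) begins 54 mm behind the grasp point. The pads swing forward as they close: fully open they stand 13 mm farther back than shut.
Start: joints at [-1.282, 0.313, 0.046, 1.304, 0, 1.431], TCP at [0.239, -0.523, 0.239] pointing down, gripper open.
Joint ranges: [-2.76, 2.76], [-0.86, 1.69], [-1.03, 1.26], [-2.2, 2.34], [-1.47, 1.5], [-3.14, 3.14]. Speed limits (rad/s): [2.57, 2.57, 3.14, 3.14, 3.14, 3.14].

INTERFACE

Orientations are given as a unit quaternion [w, x, y, z].
In Python, from workcell import env gives the robot as it stands. The module is installed in compiled form; this text tells all that it offers.
- The arm moves only by the tool play_rows, never from a script. Its argument "steps" is a list of rows, each an object with "claw": the closure in counts, from 0 (fully open) to 255 (shut); "dp": the shift along the tool's x, y, z in m, a list of three; "angular": the turn, a rotation vector about the tool's x, y, z in degrees, a list of three. In form: [{"claw": claw, "dp": [dx, dy, dz], "angular": [wx, wy, wz]}, ...]. A call has exactly 8 rows; each row shifts and turns the commanded pose from where the row before left it, along the tool's axes as they then stand; what a row does not reach is not made up. A row lasts 1/12 s, in which the tool goes at most 41.7 mm and 7.16 degrees, less where a joint would pass 70% of its speed; a pose out of reach is approached as far as the arm can. A call is refused whole if a number of a shift passes 0.0417 or a number of a turn 7.16, either way. A call with a gripper value outside its range is refused whole. The fingers move at their own pace and stop on an object; "force" is the grip in N (left out, the last holds). Time passes only in rows, so rows that do not move let the fingers close, or fill a call up. It gives the time, the measured TCP pose, the force and the opening at its end, in the units of the state.
- env.get_state(): the state, without advancing time (a new reading comes with each control period).
- env.read_camera(name): name is "scene" or "top" or "wrist"; returns (picture, depth): 420x560x3 uint8, red, green, blue; 420x560 float32, m along the optical axis (not along the pixel's ray), 0 where there is no reading.
- env.calibration(name): a dict with "fx", "fy", "cx", "cy" (pixels), "world_from_camera" (4x4, takes a point from camera to world coordinates); the wrist camera has in their place "hand_eye" (4x4, takes a point from camera to tool coordinates, whose origin is the TCP and whose axes are the flange's). Camera axes: x right, y down, z forward; pixel columns grow to the right and rows downward; lengths in m; the calibration is good to about 2 mm. A picture is of the moment at which its call begins: read the wrist's pose just before it. calibration takes no time and is no camera call.
- env.hand_in(): hands the job in, once; it reports no verdict.
The state is a dict: "clock": time; "joint_pos": joint angles; "qvel": joint speeds; "tau": joint torques, N m; "tcp_pos": TCP position; "orientation": TCP orientation; "wrist_force": force on the tool from outside, world axes, zero at the start; "ft_torque": the same for the moment, N m; "finger_gap": finger opening in m.
Only numpy, scipy, OpenCV 4.12 (cv2) and the standard library are available. Lean on these libraries where they do the work, as an engineer would, in place of code of your own. Each camera call takes 0.05 s, during which the arm holds its last target. There are 200 camera calls.

TASK

Shut the door of the light grey switch box, throw the latch's wire claw forward over the keeper hook on top of the door, then swing the latch lever back and fully down over centre so that the door is held shut under tension. Leave the other things on the bench where they lie.

Things in the scene. Friction and masses are not known exactly. Their poses are not given: they have to be found in the camera images.
- box: Light grey sheet-steel switch box fixed to the bench, 120 (x) by 200 (y) by 140 mm high (z). Origin: centre of its underside; its x axis points out through the open front, towards the door (away from the robot at yaw 0), z up. A draw latch in plain steel lies across the top, in the box's plane y = 0, over the front seam. Points below are in this frame, mm.
- door (a joint): Door angle, rad: 0 shut, grows as it swings open (starts 0.15 to 0.4). The door is a slab 200 wide, 140 high, 34 thick on a vertical hinge at x 61, y +100; shut it fills x 61 to 95, y -100 to +100, so its free edge is at y -100. The hinge is stiff enough (about 0.3 N m) to stay where it is left; it stops dead at 0. Push it on its outer face near the free edge.
- door_edge (a point): Point on the door's outer face at its top edge, 15 mm in from the free edge (185 mm from the hinge axis).
- lever (a joint): Lever angle, rad: 0 = closed, lying flat and pointing along -x of the box; grows as it is raised; pi/2 upright; starts at 2.1 to 2.4, leaning forwards over the door; stops at 0 and 2.6. It stays where it is left (friction 0.06 N m); with the claw hooked it resists with a few newtons at its end, then snaps down over centre.
- lever_pivot (a point): Lever pivot: box x 22, y 0, z 158 (18 above the box top); its axis is the box's y.
- lever_tip (a point): Middle of the lever's free end, 60 mm from the pivot. The lever is a flat steel bar, 22 wide (along y), 5 thick.
- claw (a joint): Claw angle relative to the lever, rad: about 0 when latched, grows as the claw is raised. Its elevation above the box's +x direction is (claw - lever) rad; it starts thrown back, leaning away from the door at 2.1 to 2.5 rad elevation, on its stop at 4.6. It swings freely: pushed past the upright it falls forward by its own weight.
- claw_bar (a point): Middle of the claw's crossbar: round, 8 mm thick, 47 long, along the box's y. The claw is a U-shaped wire loop, 33 wide inside, 66 mm from its pivot to this point; it passes over the lever's end. Its pivot sits on the lever, 18 mm from the lever's pivot: offset x -17.2, z -5.3 with the lever at 0, turning with the lever.
- keeper_seat (a point): Keeper hook on the door's top: where the bar's middle sits when hooked (door shut: box x 73, y 0, z 152). Axes: x out of the door, z up. Behind it a steel blade 24 wide, its lip reaching 1 mm past this point, top at z 163; below it a flat foot, top z 146, out to x 96. The bar must fall in front of the lip onto the foot: it does with the door within 5 mm of shut and the lever at 2.1 or more.
- keeper_block (a joint): Travel of the spring-backed keeper towards the box, m: 0 unloaded, 0.001 to 0.004 when the latch is tight (12 N per mm).
- screwdriver: Bystander: screwdriver with a black handle, lying on the bench.
- wrench: Bystander: open steel wrench, lying.
- tape: Bystander: black reel, 76 mm across, 19 high, lying flat.
- gland: Bystander: grey cable gland, 34 mm across, 40 high, standing.
- meter: Bystander: black hand meter 150 by 75 by 30 mm, lying.
- jar: Bystander: clear jar with a white lid, 54 mm across, 60 high.
- breaker: Bystander: white two-pole circuit breaker, 70 by 36 by 72 mm.

How it is judged:
On the way, in this order (a step that is already met when the one before it is completed fails the run):
1. the door is pushed to, within 0.045 rad of shut (value of joint door below 0.045 rad), for 0.2 s.
2. the claw's bar lies in front of the keeper blade, below its lip, with the door still to (x of claw_bar in the frame of keeper_seat between -0.005 and 0.032 m and z of claw_bar in the frame of keeper_seat below 0.007 m and value of joint door below 0.045 rad), for 0.2 s.
At the end, for the whole second after the job is handed in: The lever is down (within 0.08 rad of flat) and at rest, the claw's bar is seated against the keeper (within 5 mm fore and aft of the seat, below the lip), the keeper's spring is drawn in by more than 0.7 mm, and the door is shut within 0.012 rad (x of claw_bar in the frame of keeper_seat between -0.005 and 0.005 m and z of claw_bar in the frame of keeper_seat below 0.007 m and value of joint lever between -0.05 and 0.08 rad and velocity of joint lever between -0.1 and 0.1 rad/s and value of joint door below 0.012 rad and value of joint keeper_block above 0.0007 m); the robot touches nothing.
It fails at once if a bystander is shifted by more than 30 mm (distance of any of screwdriver, wrench, tape, gland, meter, jar, breaker from where it was at the start of the episode above 0.03 m).
It also fails if it takes over 54 s, if anything falls off the work surface, if the arm or the gripper's body presses on something with over 40 N, if the wrist force passes 120 N, or if a joint passes its speed limit or range.

## Working session

There is one attempt and no reset: what is moved stays moved. The work goes in short steps, Python scripts to look and compute and a tool call to move; the robot and the scene stay as the last step left them, time stands still between calls to the robot, and variables do not carry over. Pictures are saved under pics/ and viewed, about 8 in all and at most 12, crops included, and the job is handed in when it is done.

Besides the shell and the picture viewer there is one more tool, called after "Call:" as name(argument=value, ...) on one line, values as JSON. play_rows: Moves the arm, as the interface text tells. Its arguments: {"type":"object","properties":{"steps":{"type":"array","items":{"type":"object","properties":{"claw":{"type":"number"},"dp":{"type":"array","items":{"type":"number"}},"angular":{"type":"array","items":{"type":"number"}}}}},"force":{"type":"number"}},"required":["steps"]}

```bash
mkdir -p pics
cat > h.py <<'E'
import numpy as np,cv2
from workcell import env
def cloud(n):
    s=env.get_state(); p,d=env.read_camera(n); c=env.calibration(n)
    v,u=np.mgrid[0:420,0:560]
    P=np.stack([(u-c['cx'])/c['fx']*d,(v-c['cy'])/c['fy']*d,d],-1)
    if n=='wrist':
        from scipy.spatial.transform import Rotation as R
        q=s['orientation'];M=np.eye(4);M[:3,:3]=R.from_quat([q[1],q[2],q[3],q[0]]).as_matrix();M[:3,3]=s['tcp_pos'];T=M@c['hand_eye']
    else: T=c['world_from_camera']
    return p,d,P@T[:3,:3].T+T[:3,3],T
E
python3 - <<'E'
from h import *
a=[]
for n in('scene','top'):
    p,d,W,T=cloud(n); cv2.imwrite(f'pics/{n}0.png',p[...,::-1]); np.savez(f'{n}0',p=p,d=d,W=W,T=T); print(n,T.round(3).tolist(),env.calibration(n)['fx'])
s=env.get_state();print({k:np.round(v,3).tolist() for k,v in s.items()}); print(np.round(env.calibration('wrist')['hand_eye'],3).tolist())
E
```

```text
scene [[-0.16, 0.793, -0.588, 1.408], [0.987, 0.119, -0.107, 0.175], [-0.015, -0.598, -0.801, 1.21], [0.0, 0.0, 0.0, 1.0]] 504.84343406755323
top [[-0.018, -0.999, 0.04, 0.536], [-1.0, 0.019, 0.018, 0.01], [-0.019, -0.039, -0.999, 1.554], [0.0, 0.0, 0.0, 1.0]] 429.22151631994717
{'clock': 0.1, 'joint_pos': [-1.282, 0.314, 0.045, 1.304, 0.0, 1.431], 'qvel': [0.002, -0.002, 0.001, -0.0, 0.003, 0.001], 'tau': [0.003, -48.172, 29.925, 0.013, -0.0, 0.0], 'tcp_pos': [0.239, -0.523, 0.238], 'orientation': [-0.001, 0.977, 0.213, -0.0], 'wrist_force': [-0.279, 0.931, -1.064], 'ft_torque': [0.016, 0.017, 0.023], 'finger_gap': 0.085}
[[-0.001, -0.957, -0.289, 0.072], [1.0, -0.001, -0.0, -0.001], [-0.0, -0.289, 0.957, -0.135], [0.0, 0.0, 0.0, 1.0]]
```

View pics/scene0.png

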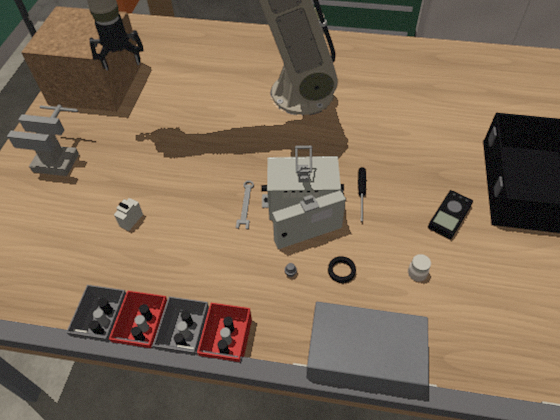

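View pics/top0.png

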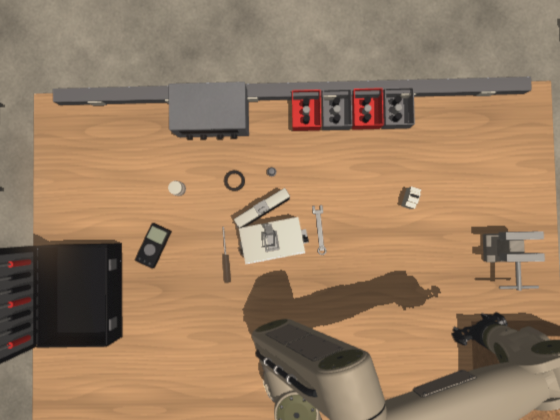

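The scene view shows the box at about (305,190) with its door ajar below. In the top view the box top is at (272,240), the door runs from (237,222) to (288,194) with its hinge on the left (+y), and the latch is at (268,237). The wrench and screwdriver lie to either side, with the gland and reel in front. Next I'll measure the box and door poses.

Run:
```python
from h import *
f=np.load('top0.npz');W=f['W']
for nm,sl in(('box',(slice(215,268),slice(230,315))),('door',(slice(180,232),slice(225,300)))):
    w=W[sl]; m=(abs(w[...,2]-.14)<.006)
    n,l,st,ce=cv2.connectedComponentsWithStats(m.astype(np.uint8))
    for i in range(1,n):
        if st[i,4]>80:
            P=w[l==i]; r=cv2.minAreaRect(P[:,:2].astype(np.float32)*1000); print(nm,st[i].tolist(),np.round(r[0],1),np.round(r[1],1),round(r[2],1),P[:,2].mean().round(4),'box pts',cv2.boxPoints(r).round(0).tolist())
f=np.load('scene0.npz');W=f['W'];w=W[130:250,250:360]
for lo,hi in((.15,.17),(.17,.19),(.19,.21),(.21,.25)):
    m=(w[...,2]>lo)&(w[...,2]<hi); P=w[m]; print(lo,m.sum(),P.mean(0).round(3) if len(P) else '',P.min(0).round(3),P.max(0).round(3))
p=f['p'][130:250,250:360];cv2.imwrite('pics/sc_crop.png',cv2.resize(p[...,::-1],None,fx=5,fy=5,interpolation=cv2.INTER_CUBIC))
for n in ('gland','tape'): pass
t=np.load('top0.npz')['W']
for n,(u,v) in dict(gland=(271,171),tape=(234,181),wr1=(318,210),wr2=(321,252),sd1=(224,228),sd2=(226,280)).items(): print(n,t[v,u].round(3))
```

```text
box [4, 0, 71, 50, 1935] [511.9  76.8] [162.1 209.9] 9.6 0.1395 box pts [[414.0, 167.0], [449.0, -40.0], [609.0, -13.0], [574.0, 194.0]]
box [35, 20, 12, 15, 123] [487.9  70.4] [43.9 34.1] 8.4 0.1416 box pts [[464.0, 84.0], [469.0, 50.0], [512.0, 57.0], [507.0, 90.0]]
door [9, 9, 56, 43, 640] [576.3  87.8] [ 89.1 204.3] 31.0 0.1391 box pts [[485.0, 152.0], [591.0, -23.0], [667.0, 23.0], [562.0, 198.0]]
door [40, 38, 35, 14, 315] [544.1  32.2] [111.9  42.9] 89.0 0.1397 box pts [[522.0, -23.0], [565.0, -24.0], [567.0, 88.0], [524.0, 89.0]]
0.15 74 [0.571 0.086 0.161] [0.513 0.053 0.15 ] [0.62  0.12  0.168]
0.17 58 [0.517 0.071 0.182] [0.497 0.047 0.174] [0.534 0.092 0.19 ]
0.19 79 [0.506 0.071 0.2  ] [0.472 0.043 0.19 ] [0.549 0.09  0.21 ]
0.21 71 [0.476 0.062 0.217] [0.464 0.038 0.21 ] [0.551 0.085 0.223]
gland [0.736 0.07  0.034]
tape [ 0.707  0.207 -0.001]
wr1 [ 0.595 -0.096  0.008]
wr2 [ 0.443 -0.104 -0.002]
sd1 [ 0.536  0.246 -0.006]
sd2 [0.351 0.237 0.022]
```

View pics/sc_crop.png

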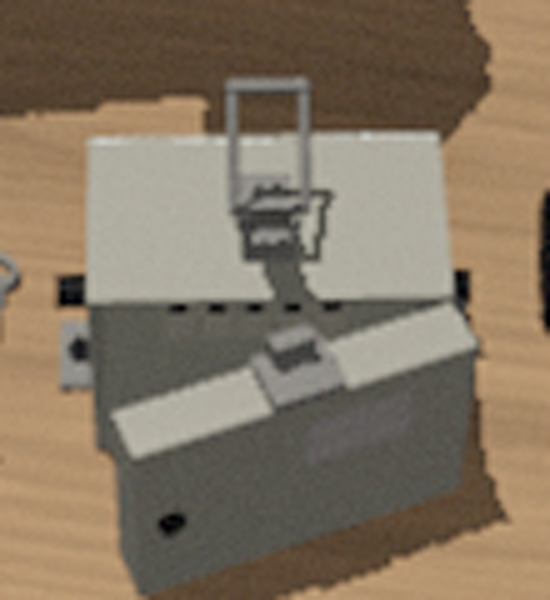

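The crop shows the claw's U standing back, with its bar at about (268,85), the lever leaning towards the keeper, the keeper at (300,360), and the door's free edge at the lower left. Next I'll fit the box yaw, box centre and door angle from straight edges.

```bash
cat > fit.py <<'E'
from h import *
def fit(W):
    m=(abs(W[...,2]-.14)<.007)&(abs(W[...,0]-.52)<.15)&(abs(W[...,1]-.08)<.15)
    P=W[m][:,:2]; yaw=np.radians(9.6); c=np.array([.49,.073])
    for _ in range(8):
        ex=np.array([np.cos(yaw),np.sin(yaw)]);ey=np.array([-ex[1],ex[0]])
        q=(P-c)@np.c_[ex,ey]; 
        b=q[(q[:,0]<10e-3)&(abs(q[:,1])<.12)&(q[:,0]>-.09)]
        e=[];lo=np.linspace(-.08,.08,15)
        for y in lo: e.append(np.percentile(b[abs(b[:,1]-y)<.008][:,0],3))
        k=np.polyfit(lo,e,1); xs=np.linspace(-.045,0,6)
        l=np.median([np.percentile(b[abs(b[:,0]-x)<.008][:,1],1) for x in xs]);h=np.median([np.percentile(b[abs(b[:,0]-x)<.008][:,1],99) for x in xs])
        c=c+ex*(k[1]+.06)+ey*(l+h)/2; yaw-=k[0]*.9
    d=q[(q[:,0]>.062)]
    return c,yaw,(l,h),q,d
if __name__=='__main__':
    c,yaw,lh,q,d=fit(np.load('top0.npz')['W']); print(c.round(4),np.degrees(yaw).round(2),lh)
    # door: outer edge line
    lo=np.linspace(-.07,.06,12); e=[np.percentile(d[abs(d[:,1]-y)<.008][:,0],97) for y in lo]; k=np.polyfit(lo,e,1); print('door line',k,'angle',np.arctan(-k[0]),'x at y=-.085',np.polyval(k,-.085), 'maxx/miny',d.max(0),d.min(0))
    for n in('scene','top'):
        W=np.load(n+'0.npz')['W']; ex=np.array([np.cos(yaw),np.sin(yaw)]);ey=np.array([-ex[1],ex[0]])
        Q=np.dstack([(W[...,:2]-c)@np.c_[ex,ey],W[...,2:]]); A=Q[(abs(Q[...,1])<.03)&(abs(Q[...,0])<.13)&(Q[...,2]>.150)]
        A=A[np.argsort(A[:,2])]*1000; print(n,A[::max(1,len(A)//25)].round(0).tolist())
E
python3 fit.py
```

```text
[0.4942 0.0688] 9.45 (np.float64(-0.09768474530697874), np.float64(0.0976847443366944))
door line [-0.38013994  0.13195162] angle 0.36326928627446137 x at y=-.085 0.16426351743716466 maxx/miny [0.15830024 0.11010491] [ 0.06233589 -0.08408002]
scene [[119.0, 6.0, 150.0], [104.0, 6.0, 153.0], [100.0, 17.0, 160.0], [22.0, 14.0, 162.0], [112.0, -2.0, 164.0], [106.0, -2.0, 165.0], [21.0, -16.0, 166.0], [34.0, 8.0, 176.0], [36.0, 2.0, 179.0], [28.0, -14.0, 182.0], [9.0, 19.0, 184.0], [12.0, 14.0, 187.0], [42.0, -9.0, 191.0], [2.0, 19.0, 193.0], [47.0, -1.0, 196.0], [-7.0, -21.0, 199.0], [0.0, 16.0, 203.0], [-4.0, 16.0, 205.0], [-10.0, 17.0, 208.0], [-15.0, 19.0, 210.0], [-17.0, 19.0, 211.0], [-25.0, 14.0, 214.0], [-24.0, 6.0, 217.0], [-30.0, -15.0, 218.0], [-24.0, -5.0, 220.0], [-26.0, 9.0, 221.0]]
top [[97.0, 6.0, 150.0], [95.0, 12.0, 153.0], [99.0, 18.0, 158.0], [21.0, -14.0, 161.0], [96.0, 18.0, 165.0], [101.0, 11.0, 166.0], [21.0, 2.0, 175.0], [26.0, -6.0, 178.0], [25.0, -12.0, 179.0], [26.0, -3.0, 181.0], [14.0, 19.0, 183.0], [18.0, 21.0, 185.0], [36.0, -5.0, 188.0], [5.0, 20.0, 191.0], [4.0, -22.0, 195.0], [-2.0, -18.0, 198.0], [44.0, 3.0, 200.0], [51.0, 11.0, 203.0], [51.0, 8.0, 205.0], [-14.0, 20.0, 207.0], [-20.0, 17.0, 210.0], [47.0, 5.0, 213.0], [-29.0, -16.0, 216.0], [-23.0, 17.0, 218.0], [-26.0, -1.0, 219.0], [-27.0, -23.0, 221.0]]
```

Call:
play_rows(steps=[{"claw": 255, "dp": [0, 0, 0], "angular": [0, 0, -6.8]}, {"claw": 255, "dp": [0, 0, 0], "angular": [0, 0, -6.8]}, {"claw": 255, "dp": [0, 0, 0], "angular": [0, 0, -6.8]}, {"claw": 255, "dp": [0, 0, 0], "angular": [0, 0, -6.8]}, {"claw": 255, "dp": [0, 0, 0], "angular": [0, 0, -6.8]}, {"claw": 255, "dp": [0, 0, 0], "angular": [0, 0, -6.8]}, {"claw": 255, "dp": [0, 0, 0], "angular": [0, 0, -6.8]}, {"claw": 255, "dp": [0, 0, 0], "angular": [0, 0, -6.8]}], force=40)

```text
clock: 0.77
tcp_pos: [0.239, -0.5227, 0.2388]
orientation: [-0.001, 0.77, 0.638, 0.0]
wrist_force: [0.0, -0.6, -0.2]
finger_gap: 0.0001
```

Call:
play_rows(steps=[{"claw": 255, "dp": [0, 0, 0], "angular": [0, 0, -6.8]}, {"claw": 255, "dp": [0, 0, 0], "angular": [0, 0, -6.8]}, {"claw": 255, "dp": [0, 0, 0], "angular": [0, 0, -6.9]}, {"claw": 255, "dp": [0.015, 0.02, 0], "angular": [0, 0, 0]}, {"claw": 255, "dp": [0.02, 0.023, 0], "angular": [0, 0, 0]}, {"claw": 255, "dp": [0.02, 0.023, 0], "angular": [0, 0, 0]}, {"claw": 255, "dp": [0.02, 0.023, 0], "angular": [0, 0, 0]}, {"claw": 255, "dp": [0.02, 0.023, 0], "angular": [0, 0, 0]}])

```text
clock: 1.43
tcp_pos: [0.3344, -0.4095, 0.2388]
orientation: [-0.0, 0.647, 0.763, 0.0]
wrist_force: [0.7, -0.3, 0.2]
finger_gap: 0.0002
```

Call:
play_rows(steps=[{"claw": 255, "dp": [0.023, 0.027, 0], "angular": [0, 0, 0]}, {"claw": 255, "dp": [0.023, 0.027, 0], "angular": [0, 0, 0]}, {"claw": 255, "dp": [0.023, 0.027, 0], "angular": [0, 0, 0]}, {"claw": 255, "dp": [0.023, 0.027, 0], "angular": [0, 0, 0]}, {"claw": 255, "dp": [0.023, 0.027, 0], "angular": [0, 0, 0]}, {"claw": 255, "dp": [0.023, 0.027, 0], "angular": [0, 0, 0]}, {"claw": 255, "dp": [0.023, 0.027, 0], "angular": [0, 0, 0]}, {"claw": 255, "dp": [0.023, 0.027, 0], "angular": [0, 0, 0]}])

```text
clock: 2.1
tcp_pos: [0.5174, -0.1921, 0.239]
orientation: [-0.0, 0.646, 0.763, -0.0]
wrist_force: [0.5, -0.6, -0.4]
finger_gap: 0.0002
```

Call:
play_rows(steps=[{"claw": 255, "dp": [0.023, 0.027, 0], "angular": [0, 0, 0]}, {"claw": 255, "dp": [0.023, 0.027, 0], "angular": [0, 0, 0]}, {"claw": 255, "dp": [0.023, 0.027, 0], "angular": [0, 0, 0]}, {"claw": 255, "dp": [0.023, 0.027, 0], "angular": [0, 0, 0]}, {"claw": 255, "dp": [0.023, 0.027, 0], "angular": [0, 0, 0]}, {"claw": 255, "dp": [0.023, 0.027, 0], "angular": [0, 0, 0]}, {"claw": 255, "dp": [0.023, 0.027, 0], "angular": [0, 0, 0]}, {"claw": 255, "dp": [0.0, 0.0, 0], "angular": [0, 0, 0]}])

```text
clock: 2.77
tcp_pos: [0.6792, 0.0013, 0.2371]
orientation: [-0.001, 0.644, 0.765, 0.001]
wrist_force: [-0.3, -0.9, -0.9]
finger_gap: -0.0
```

Call:
play_rows(steps=[{"claw": 255, "dp": [0.014, 0.018, 0.0], "angular": [0, 0, 0]}, {"claw": 255, "dp": [0.014, 0.018, 0.01], "angular": [0, 0, 0]}, {"claw": 255, "dp": [0, 0, 0.03], "angular": [0, 0, 0]}, {"claw": 255, "dp": [0, 0, 0.03], "angular": [0, 0, 0]}, {"claw": 255, "dp": [0, 0, 0.03], "angular": [0, 0, 0]}, {"claw": 255, "dp": [0, 0, 0.02], "angular": [0, 0, 0]}, {"claw": 255, "dp": [0, 0, 0.012], "angular": [0, 0, 0]}, {"claw": 255, "dp": [0, 0, 0], "angular": [0, 0, 0]}])

```text
clock: 3.43
tcp_pos: [0.7045, 0.0295, 0.1025]
orientation: [-0.003, 0.646, 0.763, -0.002]
wrist_force: [-0.5, 0.3, 0.7]
finger_gap: 0.0002
```

Call:
play_rows(steps=[{"claw": 255, "dp": [0, -0.01, 0], "angular": [0, 0, 0]}, {"claw": 255, "dp": [0, -0.01, 0], "angular": [0, 0, 0]}, {"claw": 255, "dp": [0, -0.01, 0], "angular": [0, 0, 0]}, {"claw": 255, "dp": [0, -0.01, 0], "angular": [0, 0, 0]}, {"claw": 255, "dp": [0, -0.01, 0], "angular": [0, 0, 0]}, {"claw": 255, "dp": [0, -0.01, 0], "angular": [0, 0, 0]}, {"claw": 255, "dp": [0, -0.01, 0], "angular": [0, 0, 0]}, {"claw": 255, "dp": [0, 0, 0], "angular": [0, 0, 0]}])

```text
clock: 4.1
tcp_pos: [0.6383, 0.0173, 0.1092]
orientation: [0.001, 0.647, 0.763, 0.0]
wrist_force: [-0.4, -0.7, 0.4]
finger_gap: 0.0
```

Call:
play_rows(steps=[{"claw": 255, "dp": [0, -0.005, 0], "angular": [0, 0, 0]}, {"claw": 255, "dp": [0, -0.005, 0], "angular": [0, 0, 0]}, {"claw": 255, "dp": [0, -0.004, 0], "angular": [0, 0, 0]}, {"claw": 255, "dp": [0, -0.003, 0], "angular": [0, 0, 0]}, {"claw": 255, "dp": [0, -0.002, 0], "angular": [0, 0, 0]}, {"claw": 255, "dp": [0, -0.002, 0], "angular": [0, 0, 0]}, {"claw": 255, "dp": [0, 0, 0], "angular": [0, 0, 0]}, {"claw": 255, "dp": [0, 0, 0], "angular": [0, 0, 0]}])

```text
clock: 4.77
tcp_pos: [0.6197, 0.0132, 0.1091]
orientation: [0.002, 0.647, 0.763, 0.0]
wrist_force: [3.0, -4.1, 5.5]
finger_gap: -0.0
```

Run:
```python
from h import *
for n in ('top','scene'):
    p,d,W,T=cloud(n); np.savez(n+'1',W=W,p=p)
    cv2.imwrite(f'pics/{n}1.png',cv2.resize(p[130:250,200:360][...,::-1],None,fx=5,fy=5,interpolation=cv2.INTER_CUBIC))
print(env.get_state()['wrist_force'].round(2))
```

```text
[ 2.04 -5.65  5.89]
```

View pics/scene1.png

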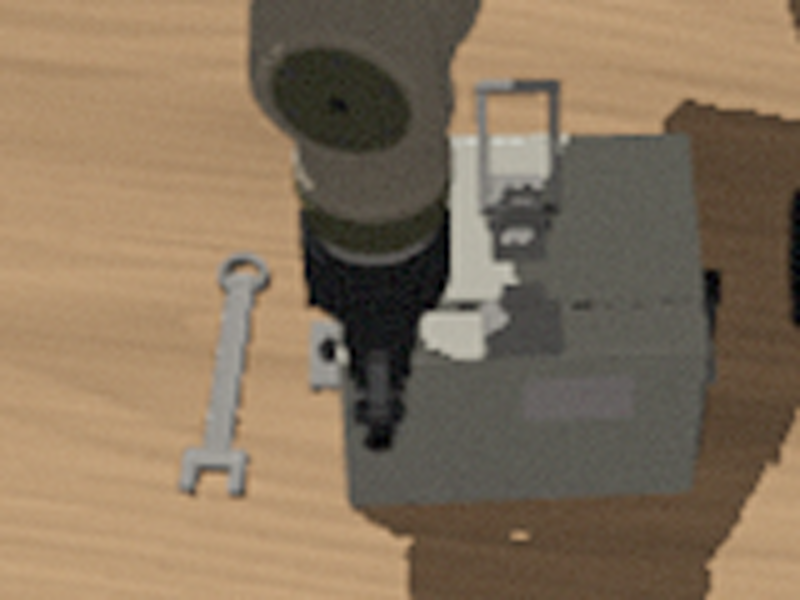

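The door now looks parallel with the box front. I'll push a little more to confirm it has reached its hard stop.

Call:
play_rows(steps=[{"claw": 255, "dp": [0, -0.002, 0], "angular": [0, 0, 0]}, {"claw": 255, "dp": [0, -0.002, 0], "angular": [0, 0, 0]}, {"claw": 255, "dp": [0, -0.002, 0], "angular": [0, 0, 0]}, {"claw": 255, "dp": [0, -0.001, 0], "angular": [0, 0, 0]}, {"claw": 255, "dp": [0, 0, 0], "angular": [0, 0, 0]}, {"claw": 255, "dp": [0, 0, 0], "angular": [0, 0, 0]}, {"claw": 255, "dp": [0, 0, 0], "angular": [0, 0, 0]}, {"claw": 255, "dp": [0, 0, 0], "angular": [0, 0, 0]}])

```text
clock: 5.53
tcp_pos: [0.6134, 0.0123, 0.1092]
orientation: [0.003, 0.647, 0.763, 0.001]
wrist_force: [4.5, -4.1, 5.9]
finger_gap: -0.0
```

Call:
play_rows(steps=[{"claw": 255, "dp": [0, -0.002, 0], "angular": [0, 0, 0]}, {"claw": 255, "dp": [0, -0.002, 0], "angular": [0, 0, 0]}, {"claw": 255, "dp": [0, -0.001, 0], "angular": [0, 0, 0]}, {"claw": 255, "dp": [0, -0.001, 0], "angular": [0, 0, 0]}, {"claw": 255, "dp": [0, 0, 0], "angular": [0, 0, 0]}, {"claw": 255, "dp": [0, 0, 0], "angular": [0, 0, 0]}, {"claw": 255, "dp": [0, 0, 0], "angular": [0, 0, 0]}, {"claw": 255, "dp": [0, 0, 0], "angular": [0, 0, 0]}])

```text
clock: 6.2
tcp_pos: [0.6133, 0.0123, 0.1095]
orientation: [0.006, 0.646, 0.763, 0.005]
wrist_force: [20.0, 0.9, -5.5]
finger_gap: 0.0005
```

Run:
```python
from h import *
from fit import fit
c=np.array([.4942,.0688]);yaw=np.radians(9.45);ex=np.array([np.cos(yaw),np.sin(yaw)]);ey=np.array([-ex[1],ex[0]])
for n in ('scene',):
    p,d,W,T=cloud(n); np.savez(n+'2',W=W,p=p)
    Q=np.dstack([(W[...,:2]-c)@np.c_[ex,ey],W[...,2:]]);
    F=Q[(Q[...,2]>.03)&(Q[...,2]<.12)&(Q[...,0]>.06)&(Q[...,0]<.17)&(Q[...,1]>-.03)&(Q[...,1]<.095)]
    print(len(F),np.polyfit(F[:,1],F[:,0],1), np.median(F[:,0]))
    A=Q[(abs(Q[...,1])<.03)&(abs(Q[...,0])<.13)&(Q[...,2]>.150)]
    A=A[np.argsort(A[:,2])]*1000; print(A[::max(1,len(A)//25)].round(0).tolist())
```

```text
844 [-0.00458443  0.09415642] 0.09393423321772539
[[99.0, 9.0, 150.0], [23.0, -16.0, 168.0], [1.0, -21.0, 192.0], [-13.0, -24.0, 209.0], [-23.0, -18.0, 221.0], [108.0, -25.0, 521.0], [39.0, -11.0, 546.0], [66.0, -18.0, 564.0], [16.0, -1.0, 576.0], [29.0, -6.0, 585.0], [-29.0, 17.0, 592.0], [6.0, 5.0, 597.0], [-17.0, 14.0, 600.0], [-16.0, 14.0, 603.0], [41.0, -28.0, 608.0], [30.0, -18.0, 611.0], [32.0, -24.0, 615.0], [1.0, 1.0, 619.0], [7.0, -2.0, 623.0], [-16.0, 7.0, 626.0], [9.0, -22.0, 629.0], [0.0, -12.0, 632.0], [-41.0, 18.0, 635.0], [-15.0, -1.0, 638.0], [-14.0, -19.0, 641.0], [-21.0, -23.0, 646.0]]
```

The door is dead shut: force is 20 N with no travel, and the fitted face sits at x ≈ 94 with slope ≈ 0. Next I'll retreat, rise and go behind the claw.

Call:
play_rows(steps=[{"claw": 255, "dp": [0, 0.018, 0], "angular": [0, 0, 0]}, {"claw": 255, "dp": [0, 0.018, 0], "angular": [0, 0, 0]}, {"claw": 255, "dp": [0, 0, -0.03], "angular": [0, 0, 0]}, {"claw": 255, "dp": [0, 0, -0.035], "angular": [0, 0, 0]}, {"claw": 255, "dp": [0, 0, -0.035], "angular": [0, 0, 0]}, {"claw": 255, "dp": [0, 0, -0.035], "angular": [0, 0, 0]}, {"claw": 255, "dp": [0, 0, -0.035], "angular": [0, 0, 0]}, {"claw": 255, "dp": [0, 0, -0.02], "angular": [0, 0, 0]}])

```text
clock: 6.92
tcp_pos: [0.6407, 0.0187, 0.3017]
orientation: [0.001, 0.646, 0.763, 0.001]
wrist_force: [1.1, 0.2, 1.7]
finger_gap: -0.0
```

Call:
play_rows(steps=[{"claw": 255, "dp": [0.0095, -0.0265, 0], "angular": [0, 0, 0]}, {"claw": 255, "dp": [0.0095, -0.0265, 0], "angular": [0, 0, 0]}, {"claw": 255, "dp": [0.0095, -0.0265, 0], "angular": [0, 0, 0]}, {"claw": 255, "dp": [0.0095, -0.0265, 0], "angular": [0, 0, 0]}, {"claw": 255, "dp": [0.0095, -0.0265, 0], "angular": [0, 0, 0]}, {"claw": 255, "dp": [0.0095, -0.0265, 0], "angular": [0, 0, 0]}, {"claw": 255, "dp": [0.0095, -0.0265, 0], "angular": [0, 0, 0]}, {"claw": 255, "dp": [0.0095, -0.0265, 0], "angular": [0, 0, 0]}])

```text
clock: 7.58
tcp_pos: [0.4169, 0.0589, 0.2971]
orientation: [-0.001, 0.646, 0.763, -0.0]
wrist_force: [-0.5, -0.5, 0.4]
finger_gap: 0.0001
```

Call:
play_rows(steps=[{"claw": 255, "dp": [0, 0, 0], "angular": [0, 0, 0]}, {"claw": 255, "dp": [0, 0, 0], "angular": [0, 0, 0]}, {"claw": 255, "dp": [0, 0, 0], "angular": [0, 0, 0]}, {"claw": 255, "dp": [0, 0, 0], "angular": [0, 0, 0]}, {"claw": 255, "dp": [0, 0, 0], "angular": [0, 0, 0]}, {"claw": 255, "dp": [0, 0, 0], "angular": [0, 0, 0]}, {"claw": 255, "dp": [0, 0, 0], "angular": [0, 0, 0]}, {"claw": 255, "dp": [0, 0, 0], "angular": [0, 0, 0]}])

```text
clock: 8.25
tcp_pos: [0.4192, 0.0584, 0.297]
orientation: [-0.0, 0.646, 0.763, -0.0]
wrist_force: [-0.6, 0.1, -0.2]
finger_gap: -0.0003
```

```bash
cat >> h.py <<'E'
c0=np.array([.4942,.0688]);yw=np.radians(9.45);E2=np.array([[np.cos(yw),-np.sin(yw)],[np.sin(yw),np.cos(yw)]])
def tobox(W): return np.concatenate([(W[...,:2]-c0)@E2,W[...,2:]],-1)
def tcp():
    s=env.get_state(); return tobox(np.array(s['tcp_pos'])).round(4),np.round(s['wrist_force'],1)
E
python3 - <<'E'
from h import *
print(tcp())
p,d,W,T=cloud('wrist');Q=tobox(W);np.savez('wr3',Q=Q,p=p)
cv2.imwrite('pics/wr3.png',p[...,::-1])
for n in('scene','top'):
    Q=tobox(cloud(n)[2]);A=Q[(abs(Q[...,1])<.03)&(abs(Q[...,0])<.13)&(Q[...,2]>.150)&(Q[...,2]<.25)]
    A=A[np.argsort(A[:,2])]*1000; print(n,A[::max(1,len(A)//20)].round(0).tolist())
E
```

```text
(array([-0.0757,  0.0021,  0.297 ]), array([-0.6,  0.1, -0.2]))
scene [[95.0, -9.0, 150.0], [20.0, 9.0, 155.0], [70.0, -9.0, 161.0], [75.0, 4.0, 163.0], [69.0, -4.0, 164.0], [30.0, 11.0, 167.0], [27.0, -22.0, 177.0], [36.0, -6.0, 179.0], [32.0, -14.0, 182.0], [18.0, -21.0, 187.0], [15.0, -21.0, 191.0], [10.0, -24.0, 194.0], [-1.0, 17.0, 197.0], [-2.0, -24.0, 201.0], [-16.0, 17.0, 205.0], [-14.0, 14.0, 207.0], [52.0, -12.0, 210.0], [-20.0, -21.0, 214.0], [-24.0, -10.0, 216.0], [-29.0, 14.0, 218.0], [-25.0, -23.0, 220.0], [-22.0, -2.0, 222.0]]
top [[92.0, 10.0, 150.0], [67.0, -16.0, 153.0], [64.0, 5.0, 160.0], [20.0, 16.0, 162.0], [72.0, -4.0, 165.0], [21.0, 2.0, 173.0], [23.0, -18.0, 176.0], [24.0, 4.0, 179.0], [23.0, -22.0, 181.0], [30.0, -0.0, 182.0], [31.0, 6.0, 185.0], [7.0, -22.0, 188.0], [38.0, 8.0, 192.0], [4.0, 17.0, 196.0], [42.0, -3.0, 200.0], [44.0, -10.0, 202.0], [49.0, -5.0, 204.0], [-14.0, 19.0, 207.0], [48.0, 11.0, 211.0], [-26.0, -17.0, 215.0], [-32.0, -13.0, 219.0]]
```

View pics/wr3.png

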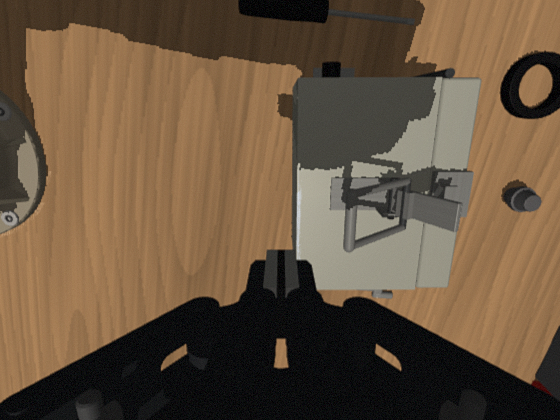

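The wrist view shows the claw bar at about (350,228), the lever and keeper to its right at (440,205), and a clear path behind the claw. I'll descend and push it forward.

Call:
play_rows(steps=[{"claw": 255, "dp": [-0.004, 0, 0.025], "angular": [0, 0, 0]}, {"claw": 255, "dp": [0, 0, 0.025], "angular": [0, 0, 0]}, {"claw": 255, "dp": [0, 0, 0.018], "angular": [0, 0, 0]}, {"claw": 255, "dp": [0, 0, 0.008], "angular": [0, 0, 0]}, {"claw": 255, "dp": [0, 0, 0], "angular": [0, 0, 0]}, {"claw": 255, "dp": [0, 0.01, 0], "angular": [0, 0, 0]}, {"claw": 255, "dp": [0, 0.01, 0], "angular": [0, 0, 0]}, {"claw": 255, "dp": [0, 0.01, 0], "angular": [0, 0, 0]}])

```text
clock: 9.07
tcp_pos: [0.4515, 0.0596, 0.2228]
orientation: [0.001, 0.646, 0.763, 0.001]
wrist_force: [0.5, 0.0, 1.0]
finger_gap: -0.0002
```

Call:
play_rows(steps=[{"claw": 255, "dp": [0, 0.008, -0.001], "angular": [0, 0, 0]}, {"claw": 255, "dp": [0, 0.008, -0.001], "angular": [0, 0, 0]}, {"claw": 255, "dp": [0, 0.008, -0.002], "angular": [0, 0, 0]}, {"claw": 255, "dp": [0, 0.008, -0.002], "angular": [0, 0, 0]}, {"claw": 255, "dp": [0, 0.008, -0.002], "angular": [0, 0, 0]}, {"claw": 255, "dp": [0, 0.008, -0.001], "angular": [0, 0, 0]}, {"claw": 255, "dp": [0, 0.008, -0.001], "angular": [0, 0, 0]}, {"claw": 255, "dp": [0, 0.004, 0], "angular": [0, 0, 0]}])

```text
clock: 9.73
tcp_pos: [0.5148, 0.0698, 0.2415]
orientation: [0.007, 0.646, 0.763, 0.006]
wrist_force: [0.6, 2.2, 33.0]
finger_gap: 0.0002
```

Run:
```python
from h import *
print(tcp())
```

```text
(array([ 0.0205, -0.0024,  0.2415]), array([ 0.6,  2.2, 33. ]))
```

Upward force is 33 N, so the fingertip is riding on something. I'll look.

Run:
```python
from h import *
p,d,W,T=cloud('scene')
a=cv2.resize(p[120:240,250:350][...,::-1],None,fx=5,fy=5,interpolation=cv2.INTER_CUBIC)
cv2.imwrite('pics/s4.png',a)
Q=tobox(W);A=Q[(abs(Q[...,1])<.03)&(abs(Q[...,0])<.13)&(Q[...,2]>.150)&(Q[...,2]<.26)]
A=A[np.argsort(A[:,0])]*1000; print(A[::max(1,len(A)//40)].round(0).tolist())
```

```text
[[12.0, -16.0, 164.0], [24.0, -14.0, 237.0], [28.0, -12.0, 256.0], [29.0, -19.0, 204.0], [30.0, 11.0, 171.0], [31.0, -16.0, 173.0], [31.0, -8.0, 173.0], [32.0, -7.0, 249.0], [32.0, 15.0, 222.0], [33.0, -22.0, 243.0], [33.0, 14.0, 242.0], [33.0, -6.0, 175.0], [33.0, -9.0, 247.0], [33.0, 8.0, 176.0], [34.0, 12.0, 236.0], [34.0, 8.0, 172.0], [34.0, -19.0, 169.0], [35.0, -1.0, 241.0], [35.0, -14.0, 245.0], [35.0, -0.0, 178.0], [35.0, 15.0, 214.0], [36.0, 11.0, 174.0], [36.0, 15.0, 195.0], [36.0, 16.0, 182.0], [36.0, -22.0, 215.0], [36.0, -25.0, 212.0], [37.0, -19.0, 176.0], [37.0, 2.0, 172.0], [38.0, -22.0, 178.0], [39.0, 15.0, 195.0], [42.0, -3.0, 182.0], [50.0, -6.0, 179.0], [55.0, 2.0, 180.0], [61.0, 7.0, 159.0], [64.0, -6.0, 162.0], [65.0, -7.0, 188.0], [68.0, -14.0, 150.0], [69.0, 7.0, 151.0], [71.0, 2.0, 162.0], [71.0, -4.0, 192.0], [73.0, -6.0, 165.0], [74.0, 4.0, 191.0], [76.0, -15.0, 169.0]]
```

View pics/s4.png

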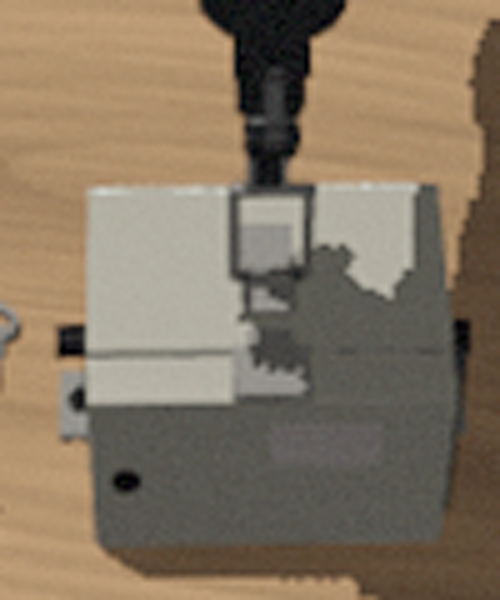

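The lever has gone to its 2.6 stop. The claw stands upright with its bar at x≈34, z≈240, and the fingertip is resting on top of the bar. I'll ease up while dragging it forward.

Call:
play_rows(steps=[{"claw": 255, "dp": [0, 0.005, -0.002], "angular": [0, 0, 0]}, {"claw": 255, "dp": [0, 0.005, -0.001], "angular": [0, 0, 0]}, {"claw": 255, "dp": [0, 0.006, -0.001], "angular": [0, 0, 0]}, {"claw": 255, "dp": [0, 0.006, 0], "angular": [0, 0, 0]}, {"claw": 255, "dp": [0, 0.006, 0], "angular": [0, 0, 0]}, {"claw": 255, "dp": [0, 0, 0], "angular": [0, 0, 0]}, {"claw": 255, "dp": [0, 0, 0], "angular": [0, 0, 0]}, {"claw": 255, "dp": [0, 0, 0], "angular": [0, 0, 0]}])

```text
clock: 10.45
tcp_pos: [0.5397, 0.0743, 0.2381]
orientation: [0.003, 0.646, 0.763, 0.003]
wrist_force: [3.1, 1.4, 9.2]
finger_gap: 0.0001
```

Run:
```python
from h import *
print(tcp())
p,d,W,T=cloud('scene')
a=cv2.resize(p[120:240,250:350][...,::-1],None,fx=5,fy=5,interpolation=cv2.INTER_CUBIC)
cv2.imwrite('pics/s5.png',a)
Q=tobox(W);A=Q[(abs(Q[...,1])<.03)&(abs(Q[...,0])<.13)&(Q[...,2]>.145)&(Q[...,2]<.26)]
A=A[np.argsort(A[:,0])]*1000; print(A[::max(1,len(A)//40)].round(0).tolist())
```

```text
(array([ 0.0458, -0.002 ,  0.2381]), array([3.1, 1.4, 9.2]))
[[-18.0, 30.0, 145.0], [13.0, -16.0, 161.0], [29.0, -16.0, 159.0], [32.0, -19.0, 175.0], [34.0, -6.0, 176.0], [35.0, -3.0, 178.0], [37.0, -11.0, 177.0], [39.0, 5.0, 178.0], [41.0, 5.0, 172.0], [42.0, 2.0, 173.0], [46.0, -22.0, 199.0], [48.0, -11.0, 177.0], [50.0, 3.0, 243.0], [52.0, 6.0, 248.0], [53.0, -12.0, 238.0], [54.0, 2.0, 179.0], [55.0, -15.0, 237.0], [56.0, -22.0, 227.0], [57.0, 14.0, 231.0], [58.0, -20.0, 236.0], [59.0, -2.0, 256.0], [59.0, 0.0, 237.0], [60.0, -25.0, 235.0], [61.0, -4.0, 183.0], [62.0, 18.0, 236.0], [63.0, -3.0, 161.0], [65.0, 10.0, 146.0], [66.0, 7.0, 148.0], [68.0, -14.0, 163.0], [69.0, -3.0, 147.0], [70.0, 4.0, 165.0], [71.0, 6.0, 187.0], [72.0, -22.0, 147.0], [72.0, -12.0, 189.0], [73.0, -9.0, 148.0], [75.0, -10.0, 192.0], [76.0, 10.0, 147.0], [79.0, -14.0, 147.0], [81.0, 7.0, 145.0], [85.0, 9.0, 149.0], [86.0, 15.0, 147.0], [89.0, 15.0, 146.0], [92.0, -23.0, 147.0], [95.0, -17.0, 146.0]]
```

The bar is now at x≈59, well past upright (34). Lifting the tool should let it fall.

Call:
play_rows(steps=[{"claw": 255, "dp": [0, 0, -0.02], "angular": [0, 0, 0]}, {"claw": 255, "dp": [0, 0, -0.03], "angular": [0, 0, 0]}, {"claw": 255, "dp": [0, 0, -0.03], "angular": [0, 0, 0]}, {"claw": 255, "dp": [0, 0, 0], "angular": [0, 0, 0]}, {"claw": 255, "dp": [0, 0, 0], "angular": [0, 0, 0]}, {"claw": 255, "dp": [0, 0, 0], "angular": [0, 0, 0]}, {"claw": 255, "dp": [0, 0, 0], "angular": [0, 0, 0]}, {"claw": 255, "dp": [0, 0, 0], "angular": [0, 0, 0]}])

```text
clock: 11.17
tcp_pos: [0.5354, 0.074, 0.3138]
orientation: [-0.001, 0.646, 0.763, -0.001]
wrist_force: [0.2, 0.4, -0.1]
finger_gap: -0.0002
```

Run:
```python
from h import *
print(tcp())
p,d,W,T=cloud('scene')
a=cv2.resize(p[120:240,250:350][...,::-1],None,fx=5,fy=5,interpolation=cv2.INTER_CUBIC)
cv2.imwrite('pics/s6.png',a)
Q=tobox(W);A=Q[(abs(Q[...,1])<.03)&(abs(Q[...,0])<.13)&(Q[...,2]>.145)&(Q[...,2]<.26)]
A=A[np.argsort(A[:,0])]*1000; print(A[::max(1,len(A)//40)].round(0).tolist())
F=Q[(Q[...,2]>.03)&(Q[...,2]<.12)&(Q[...,0]>.06)&(Q[...,0]<.17)&(Q[...,1]>-.09)&(Q[...,1]<.095)]
print('door',np.polyfit(F[:,1],F[:,0],1))
```

```text
(array([ 0.0415, -0.0016,  0.3138]), array([ 0.2,  0.4, -0.1]))
[[-49.0, -28.0, 145.0], [-18.0, 10.0, 146.0], [21.0, 11.0, 165.0], [30.0, 11.0, 146.0], [32.0, 16.0, 174.0], [35.0, -19.0, 178.0], [35.0, 8.0, 174.0], [36.0, 8.0, 179.0], [38.0, 2.0, 177.0], [40.0, 16.0, 171.0], [42.0, -25.0, 174.0], [46.0, 16.0, 170.0], [49.0, 5.0, 178.0], [52.0, 18.0, 169.0], [56.0, 18.0, 169.0], [58.0, -25.0, 164.0], [61.0, -20.0, 164.0], [63.0, -22.0, 162.0], [65.0, -4.0, 164.0], [66.0, -12.0, 165.0], [67.0, 4.0, 161.0], [68.0, -12.0, 163.0], [69.0, -6.0, 164.0], [70.0, 15.0, 165.0], [71.0, -12.0, 192.0], [72.0, -12.0, 146.0], [72.0, -12.0, 160.0], [73.0, -4.0, 161.0], [74.0, -22.0, 158.0], [75.0, -12.0, 192.0], [77.0, -20.0, 157.0], [79.0, -9.0, 147.0], [81.0, 12.0, 149.0], [83.0, -15.0, 148.0], [86.0, -1.0, 147.0], [88.0, -9.0, 150.0], [94.0, 12.0, 152.0], [96.0, -15.0, 155.0], [97.0, 1.0, 148.0], [98.0, -7.0, 149.0], [98.0, -23.0, 155.0], [99.0, -18.0, 156.0]]
door [-0.00382406  0.09404595]
```

View pics/s6.png

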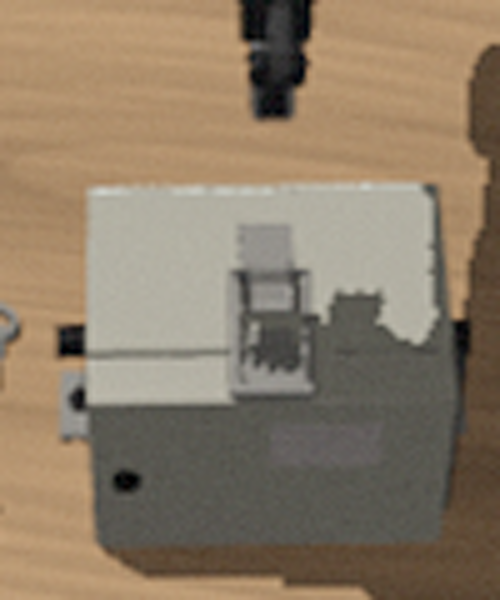

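The claw fell forward: its bar lies on the keeper foot at x≈97, z≈151, with the lever at 2.6 and the door shut. Next I'll go in front of the lever end and swing it back along its arc.

Call:
play_rows(steps=[{"claw": 255, "dp": [0, 0.017, 0], "angular": [0, 0, 0]}, {"claw": 255, "dp": [0, 0.017, 0], "angular": [0, 0, 0]}, {"claw": 255, "dp": [0, 0.017, 0], "angular": [0, 0, 0]}, {"claw": 255, "dp": [0, 0.018, 0], "angular": [0, 0, 0]}, {"claw": 255, "dp": [0, 0, 0.03], "angular": [0, 0, 0]}, {"claw": 255, "dp": [0, 0, 0.035], "angular": [0, 0, 0]}, {"claw": 255, "dp": [0, 0, 0.035], "angular": [0, 0, 0]}, {"claw": 255, "dp": [0, 0, 0.02], "angular": [0, 0, 0]}])

```text
clock: 11.88
tcp_pos: [0.6018, 0.0853, 0.1903]
orientation: [-0.002, 0.646, 0.763, -0.002]
wrist_force: [-0.4, 0.3, -0.7]
finger_gap: -0.0
```

Call:
play_rows(steps=[{"claw": 255, "dp": [0, 0, 0.006], "angular": [0, 0, 0]}, {"claw": 255, "dp": [0, 0, 0], "angular": [0, 0, 0]}, {"claw": 255, "dp": [0, 0, 0], "angular": [0, 0, 0]}, {"claw": 255, "dp": [0, 0, 0], "angular": [0, 0, 0]}, {"claw": 255, "dp": [0, 0, 0], "angular": [0, 0, 0]}, {"claw": 255, "dp": [0, 0, 0], "angular": [0, 0, 0]}, {"claw": 255, "dp": [0, 0, 0], "angular": [0, 0, 0]}, {"claw": 255, "dp": [0, 0, 0], "angular": [0, 0, 0]}])

```text
clock: 12.55
tcp_pos: [0.6043, 0.0853, 0.19]
orientation: [0.001, 0.646, 0.763, 0.0]
wrist_force: [-0.9, 0.2, 0.6]
finger_gap: 0.0003
```

Run:
```python
from h import *
print(tcp())
```

```text
(array([ 0.1114, -0.0018,  0.19  ]), array([-0.9,  0.2,  0.6]))
```

Call:
play_rows(steps=[{"claw": 255, "dp": [0, -0.01, 0.002], "angular": [0, 0, 0]}, {"claw": 255, "dp": [0, -0.01, 0.002], "angular": [0, 0, 0]}, {"claw": 255, "dp": [0, -0.006, -0.004], "angular": [0, 0, 0]}, {"claw": 255, "dp": [0, -0.006, -0.005], "angular": [0, 0, 0]}, {"claw": 255, "dp": [0, -0.006, -0.005], "angular": [0, 0, 0]}, {"claw": 255, "dp": [0, -0.007, -0.004], "angular": [0, 0, 0]}, {"claw": 255, "dp": [0, -0.007, -0.004], "angular": [0, 0, 0]}, {"claw": 255, "dp": [0, -0.008, -0.003], "angular": [0, 0, 0]}])

```text
clock: 13.22
tcp_pos: [0.5474, 0.0758, 0.2136]
orientation: [0.003, 0.646, 0.763, 0.003]
wrist_force: [5.3, 2.3, 7.9]
finger_gap: -0.0001
```

```bash
cat > look.py <<'E'
from h import *
import sys
print(tcp())
p,d,W,T=cloud('scene')
cv2.imwrite(f'pics/{sys.argv[1]}.png',cv2.resize(p[120:240,250:350][...,::-1],None,fx=5,fy=5,interpolation=cv2.INTER_CUBIC))
Q=tobox(W)
A=Q[(abs(Q[...,1])<.03)&(abs(Q[...,0])<.13)&(Q[...,2]>.148)&(Q[...,2]<.26)]
A=A[np.argsort(A[:,0])]*1000; print(A[::max(1,len(A)//45)].round(0).tolist())
F=Q[(Q[...,2]>.03)&(Q[...,2]<.12)&(Q[...,0]>.06)&(Q[...,0]<.17)&(Q[...,1]>-.09)&(Q[...,1]<.095)]
print('door',np.polyfit(F[:,1],F[:,0],1))
E
python3 look.py s7
```

```text
(array([ 0.0536, -0.0019,  0.2136]), array([5.3, 2.3, 7.9]))
[[16.0, -16.0, 164.0], [21.0, 19.0, 177.0], [22.0, -16.0, 167.0], [23.0, -5.0, 160.0], [24.0, 11.0, 165.0], [25.0, -8.0, 162.0], [26.0, -22.0, 176.0], [28.0, -16.0, 149.0], [30.0, -22.0, 176.0], [31.0, -24.0, 173.0], [35.0, 16.0, 173.0], [38.0, -24.0, 169.0], [41.0, -22.0, 173.0], [45.0, -19.0, 165.0], [49.0, -25.0, 166.0], [52.0, -22.0, 169.0], [54.0, -25.0, 164.0], [58.0, -12.0, 208.0], [59.0, -15.0, 214.0], [60.0, -25.0, 157.0], [60.0, 15.0, 166.0], [61.0, -12.0, 220.0], [62.0, -20.0, 160.0], [64.0, 6.0, 219.0], [65.0, -2.0, 217.0], [66.0, -5.0, 229.0], [66.0, -7.0, 218.0], [67.0, -9.0, 161.0], [67.0, -2.0, 223.0], [68.0, 1.0, 216.0], [68.0, 0.0, 232.0], [69.0, -15.0, 260.0], [69.0, 7.0, 164.0], [70.0, 18.0, 156.0], [70.0, -6.0, 153.0], [71.0, -6.0, 163.0], [72.0, 7.0, 164.0], [73.0, 2.0, 148.0], [74.0, -1.0, 162.0], [76.0, 17.0, 160.0], [78.0, 18.0, 154.0], [81.0, 4.0, 149.0], [82.0, 9.0, 154.0], [83.0, -15.0, 156.0], [83.0, 12.0, 152.0], [84.0, -12.0, 149.0], [85.0, -1.0, 154.0], [86.0, 20.0, 155.0], [86.0, 9.0, 151.0], [87.0, 4.0, 148.0], [89.0, -11.0, 260.0], [94.0, -4.0, 149.0]]
door [-0.00481734  0.09399215]
```

The bar has been drawn in to x≈83 and lies on the foot, and the lever is following. I'll continue through upright.

Call:
play_rows(steps=[{"claw": 255, "dp": [0, -0.008, 0], "angular": [0, 0, 0]}, {"claw": 255, "dp": [0, -0.008, 0], "angular": [0, 0, 0]}, {"claw": 255, "dp": [0, -0.009, 0.0], "angular": [0, 0, 0]}, {"claw": 255, "dp": [0, -0.008, 0.001], "angular": [0, 0, 0]}, {"claw": 255, "dp": [0, -0.006, 0.003], "angular": [0, 0, 0]}, {"claw": 255, "dp": [0, -0.006, 0.004], "angular": [0, 0, 0]}, {"claw": 255, "dp": [0, 0, 0], "angular": [0, 0, 0]}, {"claw": 255, "dp": [0, 0, 0], "angular": [0, 0, 0]}])

```text
clock: 13.93
tcp_pos: [0.4994, 0.068, 0.2017]
orientation: [-0.001, 0.646, 0.763, -0.001]
wrist_force: [-0.2, 0.2, 0.1]
finger_gap: 0.0004
```

```bash
python3 look.py s8
```

```text
(array([ 0.005 , -0.0017,  0.2017]), array([-0.2,  0.2,  0.1]))
[[1.0, -5.0, 180.0], [5.0, 12.0, 168.0], [6.0, 3.0, 177.0], [7.0, -5.0, 183.0], [8.0, 6.0, 196.0], [9.0, -5.0, 172.0], [10.0, -13.0, 174.0], [11.0, 6.0, 178.0], [12.0, -13.0, 200.0], [12.0, 0.0, 184.0], [14.0, 20.0, 165.0], [15.0, -8.0, 171.0], [16.0, 6.0, 168.0], [16.0, -6.0, 213.0], [17.0, 2.0, 213.0], [17.0, -0.0, 210.0], [18.0, -0.0, 207.0], [19.0, -11.0, 212.0], [19.0, -11.0, 208.0], [20.0, 0.0, 172.0], [20.0, 3.0, 160.0], [20.0, -6.0, 221.0], [21.0, -21.0, 166.0], [23.0, 6.0, 167.0], [24.0, -2.0, 160.0], [25.0, -16.0, 162.0], [27.0, -24.0, 164.0], [29.0, -17.0, 242.0], [33.0, -22.0, 163.0], [35.0, -9.0, 241.0], [39.0, -2.0, 245.0], [42.0, -22.0, 165.0], [46.0, 16.0, 161.0], [51.0, -19.0, 156.0], [56.0, 18.0, 161.0], [61.0, 7.0, 162.0], [63.0, -12.0, 162.0], [65.0, 15.0, 159.0], [66.0, -1.0, 153.0], [67.0, -20.0, 154.0], [69.0, 13.0, 151.0], [70.0, -22.0, 157.0], [71.0, 4.0, 162.0], [72.0, -22.0, 155.0], [72.0, -1.0, 151.0], [73.0, 5.0, 148.0], [74.0, -9.0, 154.0], [76.0, -14.0, 156.0], [81.0, 12.0, 149.0], [90.0, -17.0, 148.0], [95.0, 9.0, 150.0]]
door [-0.00255973  0.09413346]
```

The bar is hooked at x≈74, z≈152 with the lever at about 0.9. I'll press it down over centre.

Call:
play_rows(steps=[{"claw": 255, "dp": [0, -0.006, 0.005], "angular": [0, 0, 0]}, {"claw": 255, "dp": [0, -0.004, 0.006], "angular": [0, 0, 0]}, {"claw": 255, "dp": [0, -0.004, 0.006], "angular": [0, 0, 0]}, {"claw": 255, "dp": [0, -0.004, 0.006], "angular": [0, 0, 0]}, {"claw": 255, "dp": [0, -0.004, 0.006], "angular": [0, 0, 0]}, {"claw": 255, "dp": [0, -0.003, 0.005], "angular": [0, 0, 0]}, {"claw": 255, "dp": [0, 0, 0.003], "angular": [0, 0, 0]}, {"claw": 255, "dp": [0, 0, 0.0], "angular": [0, 0, 0]}])

```text
clock: 14.65
tcp_pos: [0.4754, 0.0641, 0.168]
orientation: [0.001, 0.646, 0.763, 0.001]
wrist_force: [-8.0, 1.2, 22.7]
finger_gap: -0.0004
```

```bash
python3 look.py s9
```

```text
(array([-0.0193, -0.0016,  0.168 ]), array([-8. ,  1.2, 22.7]))
[[-25.0, -7.0, 200.0], [-14.0, -15.0, 176.0], [-11.0, -15.0, 166.0], [-10.0, -1.0, 159.0], [-8.0, -13.0, 161.0], [-7.0, -2.0, 179.0], [-6.0, 1.0, 180.0], [-5.0, 1.0, 177.0], [-4.0, -5.0, 186.0], [-3.0, 5.0, 222.0], [-3.0, -10.0, 176.0], [-2.0, 10.0, 251.0], [-1.0, 12.0, 252.0], [-0.0, -19.0, 253.0], [2.0, -14.0, 240.0], [4.0, 15.0, 154.0], [7.0, -24.0, 154.0], [9.0, -9.0, 243.0], [12.0, 6.0, 163.0], [14.0, -16.0, 166.0], [17.0, -8.0, 161.0], [18.0, 1.0, 162.0], [20.0, 14.0, 160.0], [22.0, 6.0, 158.0], [24.0, 0.0, 160.0], [26.0, -12.0, 246.0], [27.0, 4.0, 248.0], [29.0, -16.0, 159.0], [31.0, -16.0, 153.0], [33.0, 7.0, 235.0], [35.0, -4.0, 252.0], [37.0, -22.0, 155.0], [38.0, -9.0, 249.0], [40.0, -12.0, 247.0], [42.0, -4.0, 248.0], [43.0, 6.0, 257.0], [52.0, -19.0, 153.0], [58.0, 16.0, 155.0], [62.0, -22.0, 151.0], [64.0, -14.0, 163.0], [67.0, -12.0, 166.0], [69.0, -4.0, 155.0], [70.0, -9.0, 165.0], [71.0, -12.0, 154.0], [72.0, 7.0, 163.0], [73.0, -14.0, 148.0], [74.0, -9.0, 154.0], [75.0, -14.0, 155.0], [83.0, 4.0, 152.0], [95.0, -7.0, 150.0]]
door [-0.00446644  0.09403808]
```

Call:
play_rows(steps=[{"claw": 255, "dp": [0, 0, 0.002], "angular": [0, 0, 0]}, {"claw": 255, "dp": [0, 0, 0.002], "angular": [0, 0, 0]}, {"claw": 255, "dp": [0, 0, 0], "angular": [0, 0, 0]}, {"claw": 255, "dp": [0, 0, 0], "angular": [0, 0, 0]}, {"claw": 255, "dp": [0, 0, 0], "angular": [0, 0, 0]}, {"claw": 255, "dp": [0, 0, 0], "angular": [0, 0, 0]}, {"claw": 255, "dp": [0, 0, 0], "angular": [0, 0, 0]}, {"claw": 255, "dp": [0, 0, 0], "angular": [0, 0, 0]}])

```text
clock: 15.37
tcp_pos: [0.4756, 0.064, 0.1674]
orientation: [0.002, 0.646, 0.763, 0.001]
wrist_force: [-16.7, 0.4, 47.4]
finger_gap: 0.0
```

Call:
play_rows(steps=[{"claw": 255, "dp": [0, 0, -0.01], "angular": [0, 0, 0]}, {"claw": 255, "dp": [0, 0, -0.015], "angular": [0, 0, 0]}, {"claw": 255, "dp": [0, 0, -0.03], "angular": [0, 0, 0]}, {"claw": 255, "dp": [0, 0, -0.035], "angular": [0, 0, 0]}, {"claw": 255, "dp": [0, -0.03, -0.025], "angular": [0, 0, 0]}, {"claw": 255, "dp": [0, -0.03, 0], "angular": [0, 0, 0]}, {"claw": 255, "dp": [0, -0.02, 0], "angular": [0, 0, 0]}, {"claw": 255, "dp": [0, 0, 0], "angular": [0, 0, 0]}])

```text
clock: 16.03
tcp_pos: [0.393, 0.0507, 0.2763]
orientation: [-0.001, 0.646, 0.763, -0.001]
wrist_force: [-0.3, -0.2, 0.1]
finger_gap: 0.0
```

```bash
python3 look.py s10
```

```text
(array([-0.1028, -0.0012,  0.2763]), array([-0.3, -0.2,  0.1]))
[[-40.0, 2.0, 159.0], [-37.0, -1.0, 159.0], [-32.0, -4.0, 160.0], [-28.0, 5.0, 160.0], [-24.0, -1.0, 160.0], [-21.0, -12.0, 163.0], [-17.0, 4.0, 163.0], [-13.0, -4.0, 164.0], [-9.0, -4.0, 164.0], [-6.0, -7.0, 163.0], [-3.0, -13.0, 163.0], [0.0, 7.0, 158.0], [4.0, -24.0, 154.0], [7.0, 4.0, 157.0], [8.0, -10.0, 163.0], [11.0, 6.0, 162.0], [13.0, 1.0, 160.0], [15.0, -2.0, 163.0], [17.0, 11.0, 165.0], [20.0, -10.0, 160.0], [21.0, -11.0, 165.0], [23.0, 17.0, 154.0], [24.0, 3.0, 160.0], [25.0, -8.0, 161.0], [29.0, -21.0, 154.0], [32.0, 11.0, 157.0], [36.0, 19.0, 157.0], [43.0, 16.0, 157.0], [48.0, -22.0, 156.0], [56.0, -22.0, 157.0], [59.0, -1.0, 161.0], [62.0, -4.0, 165.0], [64.0, -4.0, 163.0], [66.0, -20.0, 156.0], [68.0, -9.0, 154.0], [69.0, -12.0, 160.0], [69.0, -9.0, 160.0], [70.0, -4.0, 166.0], [72.0, -6.0, 163.0], [73.0, 2.0, 164.0], [73.0, 10.0, 157.0], [74.0, 2.0, 149.0], [75.0, -14.0, 150.0], [78.0, 12.0, 149.0], [87.0, -4.0, 148.0], [93.0, -7.0, 152.0]]
door [-0.0032906  0.0940671]
```

View pics/s10.png

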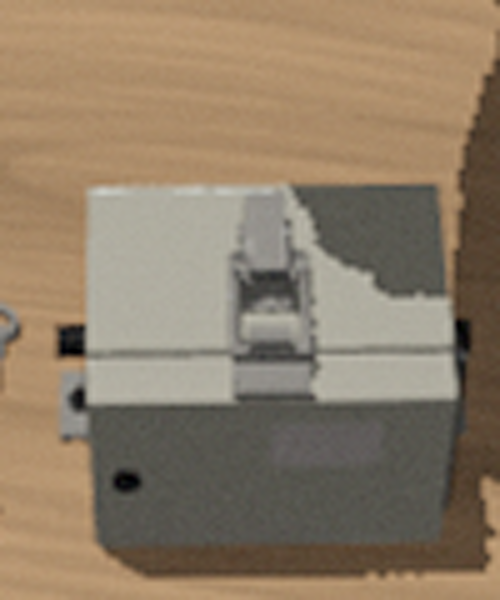

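The lever lies flat after release (top at z≈160 out to x=-40). The claw's bar sits against the keeper lip at x≈72, the foot is clear, and the door face is straight. The robot is clear too, so I'm handing in.

```bash
python3 -c "
from workcell import env
env.hand_in()"
```

```text
the job is handed in; nothing more can be done
```

I shut the door, threw the claw over the keeper hook, and pressed the lever down flat over centre. I handed in at about 16 s of the 54 s limit; no verdict is reported.

- **Door:** I pushed it onto its hard stop, where it took 20 N without moving. In the last picture its face is straight, with a fitted slope of about 0.003, which is within the measuring noise.
- **Claw:** The first push went slightly wrong. The fingertip rode up onto the top of the bar, pressing with 33 N, and the lever was carried to its 2.6 stop. I dragged the bar forward past upright and lifted off, and it fell onto the keeper foot at about x 97 mm. Swinging the lever back drew it in.
- **Lever:** I pressed it down until it stopped moving (about 47 N, fingertip 160 mm above the bench). After I released it, it stayed flat, with its top at about z 160 mm.
- **Final check:** The bar sits against the keeper lip at about x 72–73 mm, near z 152 mm. The gripper was clear of everything, with the wrist force near zero.
- **Not measured:** I did not measure the keeper spring travel directly. I infer that the latch is under tension from the bar's position and the lever staying down. I did not re-measure the bystanders at the end; the gripper was not moved down near any of them.

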